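# Bolt the filter canister down on its transfer stand

## Robot

A 6-joint arm with a two-finger parallel gripper is mounted at the origin on the work surface. World frame = base frame: x ahead of the robot, y to its left, z up, the work surface at z = 0. Lengths are in m, angles in degrees, forces in N, time in s.
With the tool pointing down it reaches from about 0.25 to 0.85 m from the base axis. Payload 12.5 kg.
Tool frame: the origin (TCP) lies at the centre of the arm's flange, where the gripper is bolted on; the fingertips stand 186 mm ahead of it and the grasp point (between the pads) lies 167 mm ahead of it; z points along the fingers, x is the direction in which the jaws open and shut, and the axes are right-handed (so a half turn about z gives the same grasp; the last joint's range is limited). The gripper opens to 93 mm and grips with 3 to 60 N. Pads are 15 mm wide; open, the fingers measure 128 mm over their backs; the gripper's body (75 mm by 188 mm) begins 65 mm behind the grasp point.
Start: joints at [-78.014, 20.094, 94.641, -0, 65.266, -4.847], TCP at [0.159, -0.526, 0.405] pointing down, gripper open.
Joint ranges: [-157.81, 157.81], [-45, 120.19], [0.68, 151.7], [-89.99, 269.99], [4.06, 180], [-164.3, 164.3]. Speed limits (degrees/s): [127.2, 127.2, 159.86, 180, 180, 180].

## Interface

Orientations are given as a 3x3 rotation matrix whose columns are the frame's x, y, z axes.
In Python, from station import move_pose, move_l, move_joints, command_gripper, pause, inverse_kinematics, read_state, grab_frame, Unreachable, finish_job gives the robot as it stands. Calls block until the motion is done:
- move_pose(position, orientation): joint-space move of the TCP to a pose.
- move_l(position, ori=None, feed=0.15): straight line of the TCP; ori=None keeps the orientation; feed is the mean speed in m/s.
- move_joints(angles): joint-space move.
- command_gripper(opening, grip_force=None): finger opening in m; grip_force is the grip in N (None keeps the last); returns when the fingers have stopped.
- pause(seconds).
- inverse_kinematics(position, orientation): joint angles nearest the present ones, or None.
- read_state(): the state.
- grab_frame(name): name is "scene" or "top"; returns a dict with "frame" (384x512x3 uint8, blue, green, red), "range_z" (384x512 float32, m along the optical axis (not along the pixel's ray), 0 where there is no reading), "fx", "fy", "cx", "cy" (pixels), "rvec" (rotation vector, rad) and "tvec" (3), from world to camera coordinates, as OpenCV has them. Camera axes: x right, y down, z forward; pixel columns grow to the right and rows downward; lengths in m; the calibration is good to about 2 mm. A picture is of the moment at which its call begins.
A pose or a line that the arm cannot do raises Unreachable and nothing moves.
- finish_job(): hands the job in, once; it reports no verdict.
The state is a dict: "time_s": time; "qpos": joint angles; "joint_vel": joint speeds; "joint_efforts": joint torques, N m; "eef_pos": TCP position; "tool_rot": TCP orientation; "contact_force": force on the tool from outside, world axes, zero at the start; "wrist_torque": the same for the moment, N m; "gripper_width": finger opening in m.
Only numpy, scipy, OpenCV 4.12 (cv2) and the standard library are available. Lean on these libraries where they do the work, as an engineer would, in place of code of your own. Each camera call takes 0.05 s, during which the arm holds its last target.

## Task

Slide the little filter canister along its rails until the slot in its foot is fully home against the stud under the raised wing nut, then screw the wing nut down clockwise, in short turns between the two standpipes, until it clamps the foot firmly hand-tight, well short of forcing it. Do not strain the standpipes, and leave the other things on the bench where they are.

Things in the scene. Friction and masses are not known exactly. Their poses are not given: they have to be found in the camera images.
- stand: Stand fixed to the bench: pale wooden board 340 x 210 mm, 12 mm thick, x = -260 to +80 mm. Origin on the bench surface under the stud; +x: the way the filter's foot slides in; z up. Two aluminium rails, 8 mm wide, 10 mm high, at y = +36 and -36 mm, x = -240 to -30 mm, guide the foot with 2 mm play each side. Stud: fixed, 10 mm diameter, at x = y = 0, its end hidden in the wing nut.
- wingnut: Steel wing nut captive on the stud. Origin: centre of its underside; x along the wings, z up. Serrated flange 32 mm diameter, 4 mm thick; hub 20 mm diameter up to 17 mm; tops of wings at 40 mm. Clockwise from above lowers it, 6 mm a turn. Touching the foot, its origin is about 20 mm above the bench; at the start 1.4 to 4.4 mm higher, so the wings can end up pointing any way. It stays where it is left.
- wings (a point): On the nut's axis, 30 mm above its underside, axes as the nut's. Two flat upright wings, 10 mm thick (y), 50 mm end to end (x), outer ends upright, 6 mm gap in the middle; free to pinch above the hub from 13 mm below this point to 10 mm above, across the faces or end to end. Running free takes 0.04 N m; pressing the foot this climbs: 0.13 to 0.25 N m is hand-tight, over 0.3 forces it.
- filter: Loose squat steel canister, 64 mm diameter (68 mm lid 56 to 66 mm up, thin fitting to 76 mm), on a steel foot 60 mm wide, 8 mm thick, x = -40 to +130 mm; 0.4 to 0.85 kg. Origin under the canister's axis at the foot's underside, +x to the slotted end. Starts between the rails, 50 to 80 mm short of home. Slides under a push of 2 to 7 N.
- slot (a point): On the filter: where the stud's axis lies when fully home; 105 mm ahead (+x) of the filter's origin, at the height of the foot's underside. The open slot, 14 mm wide, runs from 5 mm behind this point to the foot's end 25 mm ahead. Fully home the slot's bottom touches the stud and this point is at x = y = 0 of the stand, 12 mm above the bench.
- pipe_a: Fixed thin steel standpipe, 14 mm diameter (28 mm foot flange 6 mm high), at x = 0, y = +80 mm of the stand; origin at its foot, its top 190 mm above the bench. A wide gripper turning over the nut can hit it.
- pipe_b: The same standpipe at x = 0, y = -80 mm of the stand.
- funnel: Steel funnel standing mouth down, 90 mm wide, 75 mm high; bystander.
- bung: Rubber bung, 34 mm wide, 28 mm high, standing on the stand's board beside a rail; bystander.
- bung2: Rubber bung, 40 mm wide, 32 mm high, on the bench; bystander.
- can: Plain steel can, 90 mm wide, 110 mm high; bystander.
- amber: Amber glass bottle, 62 mm wide, 200 mm high; bystander.
- brush: Wooden cleaning brush lying along its x; bystander.
- spanner: Steel spanner lying along its x; bystander.
- jar: Low glass jar with a steel cap, 80 mm wide, 75 mm high; bystander.
Mind the look-alikes: they are no part of the job. What is shaped like the filter but pink is not meant.

How it is judged (in metres and radians):
On the way, in this order (a step that is already met when the one before it is completed fails the run):
1. the filter's slot is home against the stud, flat on the board, with the wing nut still loose above it (x of filter in the frame of stand between -0.109 and -0.1 m and y of filter in the frame of stand between -0.005 and 0.005 m and z of filter in the frame of stand below 0.016 m and angle between filter's own z axis and vertical below 0.05 rad and contact force between wingnut and filter below 1 N), for 0.2 s.
2. the wing nut clamps the foot with at least 5 N (contact force between wingnut and filter above 5 N), for 0.2 s.
At the end, for the whole second after the job is handed in: The filter is home (stud within 4 mm of the slot's bottom, within 5 mm sideways, flat on the board), at rest, and the released wing nut presses its foot down with 5 to 50 N (x of filter in the frame of stand between -0.109 and -0.1 m and y of filter in the frame of stand between -0.005 and 0.005 m and z of filter in the frame of stand below 0.016 m and angle between filter's own z axis and vertical below 0.05 rad and contact force between wingnut and filter above 5 N and linear speed of filter below 0.02 m/s); the robot touches nothing.
It fails at once if the wing nut is forced: it presses the foot with more than 50 N (contact force between wingnut and filter above 50 N).
It fails at once if a standpipe is strained: the robot presses it with more than 10 N (contact force between any of the arm, the fingers and pipe_a above 10 N or contact force between any of the arm, the fingers and pipe_b above 10 N).
It fails at once if the filter is lifted off the board by more than 10 mm (z of filter in the frame of stand above 0.022 m).
It fails at once if another thing on the bench is shifted by more than 30 mm (distance of any of funnel, bung, bung2, can, amber, brush, spanner, jar from where it was at the start of the episode above 0.03 m).
It also fails if it takes over 72 s, if anything falls off the work surface, if the arm or the gripper's body presses on something with over 40 N, if the wrist force passes 120 N, or if a joint passes its speed limit or range.

## Working session

There is one attempt and no reset: what is moved stays moved. The work goes in short steps, each a Python script; the robot and the scene stay as the last script left them, time stands still between calls to the robot, and variables do not carry over. Pictures are saved under pics/ and viewed, and the job is handed in when it is done.

```bash
ls; mkdir -p pics; python3 - <<'E'
from station import *
import cv2,numpy as np,pickle
for n in("scene","top"):
    f=grab_frame(n); pickle.dump(f,open(f"{n}0.pkl","wb")); cv2.imwrite(f"pics/{n}0.png",f["frame"])
    R=cv2.Rodrigues(np.array(f["rvec"]))[0]; print(n,f["fx"],f["cx"],f["cy"],-R.T@np.array(f["tvec"]).ravel(),R[2])
s=read_state(); print(s)
E
```

```text
pics
scene 365.7815148724774 260.78786288685 189.87257722145523 [1.18213718 0.0277195  0.89790851] [-0.64115121 -0.03444587 -0.76664112]
top 424.1729436006072 245.0320546956368 194.94055183506032 [0.35927988 0.0029739  1.50944728] [ 0.09118739 -0.00479742 -0.9958222 ]
{'time_s': 0.1, 'qpos': array([-7.80159566e+01,  2.01210771e+01,  9.46722593e+01, -2.33787410e-03,
        6.52665737e+01, -4.84960052e+00]), 'joint_vel': array([-0.01561668, -0.00735359, -0.12849228,  0.00306386, -0.06966066,
       -0.05670617]), 'joint_efforts': array([ 5.66705330e-04, -4.98028564e+01, -2.85705185e+01,  7.00098113e-02,
        2.38772691e-02, -5.08130745e-05]), 'eef_pos': array([ 0.15925233, -0.52632088,  0.40426362]), 'tool_rot': array([[ 2.89610109e-01, -9.57144671e-01, -2.53365880e-04],
       [-9.57144134e-01, -2.89610215e-01,  1.01514243e-03],
       [-1.04501552e-03, -5.14878452e-05, -9.99999453e-01]]), 'contact_force': array([-0.27085366,  0.33431068, -0.36863301]), 'wrist_torque': array([ 0.01324631,  0.00302783, -0.04197364]), 'gripper_width': 0.09259669153519118}
```

View pics/scene0.png

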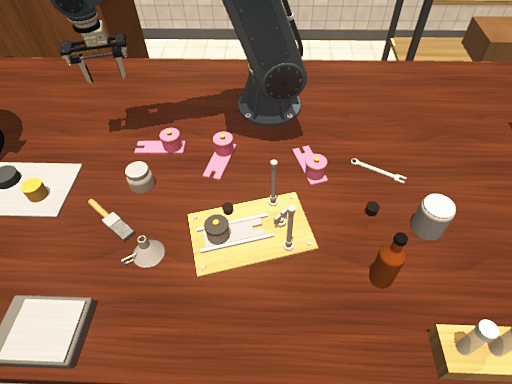

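View pics/top0.png

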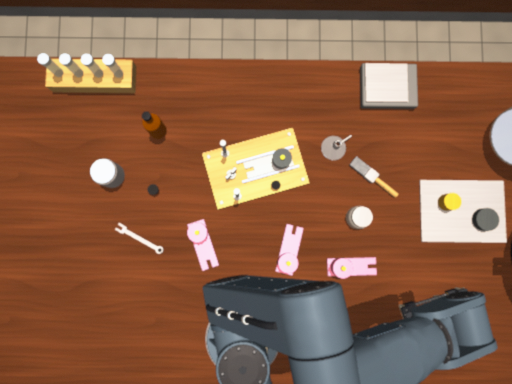

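The grey canister on the wooden board (scene 216,229; top 282,158) fits the filter. The look-alikes are the three pink canisters (scene 170,138; 222,145; 316,165) and the dark and yellow pots on the white tray (scene 8,177; 34,188). Next I'll check it in close crops.

```bash
python3 - <<'E'
import cv2,pickle,numpy as np
a=pickle.load(open("scene0.pkl","rb"))["frame"][185:280,180:325]
b=pickle.load(open("top0.pkl","rb"))["frame"][120:215,195:315]
a=cv2.resize(a,None,fx=5,fy=5,interpolation=cv2.INTER_CUBIC);b=cv2.resize(b,None,fx=6,fy=6,interpolation=cv2.INTER_CUBIC)
cv2.imwrite("pics/ca.png",a);cv2.imwrite("pics/cb.png",b)
E
```

```text
(no output)
```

View pics/ca.png

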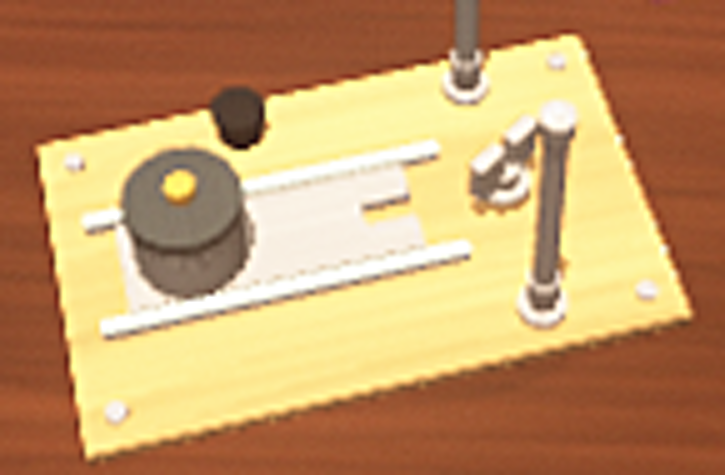

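View pics/cb.png

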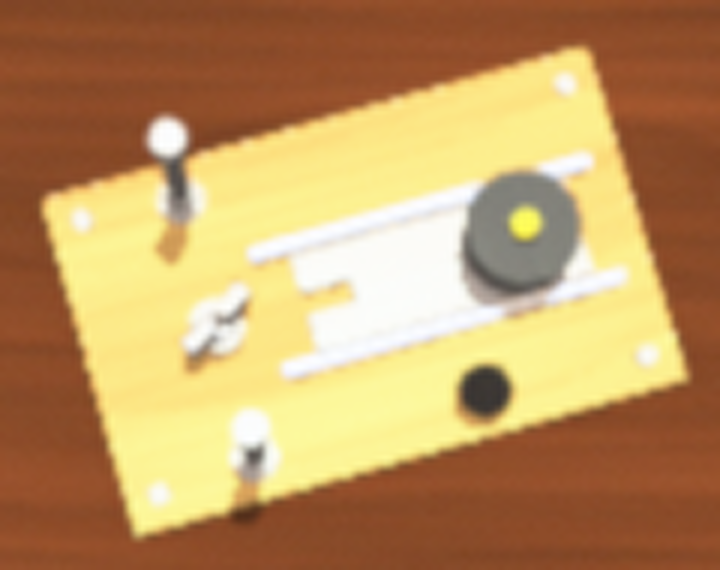

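The crops confirm it: a grey lid with a yellow fitting, and a slotted foot between the rails pointing at the wing nut (crop cb 218,322; scene crop 502,165). The pipes are at cb (178,200) and (253,455). Now I'll measure it.

```bash
cat > h.py <<'E'
import cv2,pickle,numpy as np
from station import *
def cam(f):
    R=cv2.Rodrigues(np.array(f["rvec"],float))[0]; t=np.array(f["tvec"],float).ravel()
    return R,t,-R.T@t
def onplane(f,uv,z):
    R,t,C=cam(f); uv=np.atleast_2d(uv).astype(float)
    d=np.c_[(uv[:,0]-f["cx"])/f["fx"],(uv[:,1]-f["cy"])/f["fy"],np.ones(len(uv))]@R
    return C+d*((z-C[2])/d[:,2])[:,None]
def cloud(f):
    R,t,C=cam(f); z=f["range_z"]; v,u=np.mgrid[:z.shape[0],:z.shape[1]]
    P=np.stack([(u-f["cx"])/f["fx"]*z,(v-f["cy"])/f["fy"]*z,z],-1)
    W=(P-t)@R; W[z<=0]=np.nan; return W
def board(f):
    hsv=cv2.cvtColor(f["frame"],cv2.COLOR_BGR2HSV)
    m=cv2.inRange(hsv,(15,60,120),(32,255,255))
    k=np.ones((5,5),np.uint8); m=cv2.morphologyEx(m,cv2.MORPH_CLOSE,np.ones((9,9),np.uint8))
    cs=cv2.findContours(m,0,2)[0]
    best=None
    for c in cs:
        W=onplane(f,c.reshape(-1,2),0.012)
        r=cv2.minAreaRect(W[:,:2].astype(np.float32)); s=sorted(r[1])
        if abs(s[0]-.21)<.03 and abs(s[1]-.34)<.03: best=(r,c)
    return best
E
python3 - <<'E'
from h import *
for n in("scene","top"):
    f=pickle.load(open(n+"0.pkl","rb")); b=board(f); 
    print(n, b and b[0]); print(cv2.boxPoints(b[0]))
    W=cloud(f)
    # wing points & lid & pipes near board
    c=np.array(b[0][0])
    M=(np.hypot(W[...,0]-c[0],W[...,1]-c[1])<.2)
    hsv=cv2.cvtColor(f["frame"],cv2.COLOR_BGR2HSV)
    ym=cv2.inRange(hsv,(20,190,120),(32,255,255))>0
    ys,xs=np.where(M&ym&(W[...,2]>.06)); print("fit",xs.mean(),ys.mean(),onplane(f,[[xs.mean(),ys.mean()]],.076),len(xs))
    L=M&(W[...,2]>.058)&(W[...,2]<.095); 
    k,lab,st,cen=cv2.connectedComponentsWithStats(L.astype(np.uint8))
    for i in range(1,k): 
        if st[i,4]>5: print(st[i],cen[i],np.nanmean(W[lab==i],0), np.nanmax(W[lab==i][:,2]))
    P=M&(W[...,2]>.17)
    k,lab,st,cen=cv2.connectedComponentsWithStats(P.astype(np.uint8))
    for i in range(1,k): 
        if st[i,4]>5:print("pipe",st[i],cen[i],onplane(f,[cen[i]],.19))
E
```

```text
scene ((-0.6514931321144104, 1.0842235088348389), (0.1927170604467392, 0.31704631447792053), 68.66284942626953)
[[-0.834211    1.0521494 ]
 [-0.53889644  0.9367903 ]
 [-0.46877527  1.1162976 ]
 [-0.7640898   1.2316568 ]]
fit nan nan [[nan nan nan]] 0
pipe [476   0  36   3  86] [493.6627907    0.74418605] [[-0.5173599   0.97198728  0.19      ]]
top ((0.5937250852584839, -0.039727553725242615), (0.21481144428253174, 0.3444884121417999), 16.425737380981445)
[[ 0.44199705  0.09511548]
 [ 0.5394088  -0.23531333]
 [ 0.7454531  -0.17457059]
 [ 0.64804137  0.15585822]]
fit nan nan [[nan nan nan]] 0
[223 149   4   4  10] [224.9 150.7] [0.64215121 0.06613387 0.07598061] 0.09408042632785348
[273 148  20  19 304] [282.25657895 157.01644737] [ 0.62158688 -0.13024312  0.07777467] 0.09321027484715558
[231 167   6   6  18] [233.55555556 169.16666667] [0.58071364 0.03619599 0.06179834] 0.0674547005735203
[226 173   5   6  17] [228.11764706 175.35294118] [0.55894959 0.05466663 0.06263416] 0.06726494960760981
pipe [220 140   7   6  29] [222.96551724 142.37931034] [[0.64626706 0.06753395 0.19      ]]
pipe [234 188   6   6  30] [236.66666667 190.5       ] [[0.49383771 0.02287191 0.19      ]]<stdin>:11: RuntimeWarning: Mean of empty slice.
  ret = ret.dtype.type(ret / rcount)
```

```bash
python3 - <<'E'
from h import *
f=pickle.load(open("scene0.pkl","rb")); W=cloud(f)
hsv=cv2.cvtColor(f["frame"],cv2.COLOR_BGR2HSV)
c=np.array([.594,-.04]); M=(np.hypot(W[...,0]-c[0],W[...,1]-c[1])<.23)
m=(cv2.inRange(hsv,(15,60,120),(32,255,255))>0)&M
m=cv2.morphologyEx(m.astype(np.uint8),cv2.MORPH_CLOSE,np.ones((9,9),np.uint8))
cs=max(cv2.findContours(m,0,2)[0],key=cv2.contourArea)
r=cv2.minAreaRect(onplane(f,cs.reshape(-1,2),.012)[:,:2].astype(np.float32)); print(r)
T=M&(W[...,2]>.17)
k,lab,st,cen=cv2.connectedComponentsWithStats(T.astype(np.uint8))
for i in range(1,k):
    if st[i,4]>5: print("pipe",st[i],cen[i],onplane(f,[cen[i]],.19))
L=M&(W[...,2]>.048)&(W[...,2]<.1)
k,lab,st,cen=cv2.connectedComponentsWithStats(L.astype(np.uint8))
for i in range(1,k):
    if st[i,4]>5: print("mid",st[i],cen[i],np.nanmean(W[lab==i],0),np.nanmax(W[lab==i][:,2]))
f2=pickle.load(open("top0.pkl","rb"))
for n,g,(x0,y0,x1,y1) in(("scene",f,(205,215,228,235)),("top",f2,(272,147,293,168))):
    h=cv2.cvtColor(g["frame"],cv2.COLOR_BGR2HSV)[y0:y1,x0:x1]
    y=cv2.inRange(h,(18,150,120),(35,255,255)); v,u=np.where(y>0); print(n,"fitting",len(u),u.mean()+x0,v.mean()+y0,onplane(g,[[u.mean()+x0,v.mean()+y0]],.012+.074))
    # lid-height mask centroid
    Wg=cloud(g)[y0-3:y1+3,x0-3:x1+3]; q=(Wg[...,2]>.07)
    v,u=np.where(q); print("lid",onplane(g,[[u.mean()+x0-3,v.mean()+y0-3]],.078), np.nanmedian(Wg[q][:,2]))
E
```

```text
((0.5599225163459778, -0.046507641673088074), (0.2863626480102539, 0.3416508436203003), 16.611982345581055)
pipe [270 159   7  11  59] [273.08474576 163.52542373] [[0.49695638 0.02531412 0.19      ]]
pipe [287 205   8  10  68] [290.58823529 209.30882353] [[0.64917602 0.07021763 0.19      ]]
mid [271 185   5  13  50] [272.68 190.64] [0.49643078 0.02566876 0.07552471] 0.0995296661834876
mid [274 207  13  15  87] [280.09195402 214.47126437] [0.57076243 0.04820992 0.06054103] 0.06824073424061859
mid [204 214  25  26 521] [215.99616123 226.2303263 ] [ 0.62689239 -0.1254749   0.07648304] 0.09249462388370486
mid [285 230   7  12  58] [288.43103448 235.77586207] [0.64959712 0.07031989 0.07341458] 0.09925835305467508
scene fitting 11 215.63636363636363 222.72727272727272 [[ 0.62215692 -0.12601335  0.086     ]]
lid [[ 0.6221718  -0.12686735  0.078     ]] 0.0797877056455121
top fitting 11 281.90909090909093 157.36363636363637 [[ 0.61886144 -0.12829278  0.086     ]]
lid [[ 0.62177258 -0.13012896  0.078     ]] 0.07749172298832531
```

```bash
cat >> h.py <<'E'
YAW=np.deg2rad(106.4); STUD=np.array([.5714,.0463])
def S(x,y,yaw=YAW): # stand->world xy
    return STUD+np.array([np.cos(yaw)*x-np.sin(yaw)*y, np.sin(yaw)*x+np.cos(yaw)*y])
def Rj(a): # tool down, jaw axis at stand angle a (deg)
    t=YAW+np.deg2rad(a); x=np.array([np.cos(t),np.sin(t),0]); z=np.array([0,0,-1.]); return np.c_[x,np.cross(z,x),z]
E
python3 - <<'E'
from h import *
for a in(90,-90):
    p=S(-.27,0); print(a,inverse_kinematics([*p,.30],Rj(a)))
for a in(-50,0,38,50,130,180,230):
    print(a,inverse_kinematics([*STUD,.217],Rj(a)))
E
```

```text
90 [-2.20942191e+01  3.98804854e+01  7.80756162e+01 -2.54444375e-14
  6.20438984e+01  1.41505781e+02]
-90 [-2.20942191e+01  3.98804854e+01  7.80756162e+01 -2.54444375e-14
  6.20438984e+01 -3.84942191e+01]
-50 [-2.00548104e-02  3.68938736e+01  9.84357968e+01 -2.54444375e-14
  4.46703295e+01 -5.64200548e+01]
0 [-2.00548104e-02  3.68938736e+01  9.84357968e+01 -2.54444375e-14
  4.46703295e+01 -1.06420055e+02]
38 [-2.00548104e-02  3.68938736e+01  9.84357968e+01 -2.54444375e-14
  4.46703295e+01 -1.44420055e+02]
50 [-2.00548104e-02  3.68938736e+01  9.84357968e+01 -2.54444375e-14
  4.46703295e+01 -1.56420055e+02]
130 [-2.00548104e-02  3.68938736e+01  9.84357968e+01 -2.54444375e-14
  4.46703295e+01  1.23579945e+02]
180 [-2.00548104e-02  3.68938736e+01  9.84357968e+01 -2.54444375e-14
  4.46703295e+01  7.35799452e+01]
230 [-2.00548104e-02  3.68938736e+01  9.84357968e+01 -2.54444375e-14
  4.46703295e+01  2.35799452e+01]
```

```bash
python3 - <<'E'
from h import *
R=Rj(-90)
command_gripper(0.0)
move_pose([*S(-.265,0),.30],R)
move_l([*S(-.265,0),.203],R,feed=.15)
s=read_state(); f0=s["contact_force"]; print(s["time_s"],f0,s["gripper_width"])
d=S(1,0)-STUD
move_l([*S(-.19,0),.203],R,feed=.08)
x=-.19
log=[]
while x<-.135:
    x+=.004 if x<-.166 else .0015
    move_l([*S(x,0),.203],R,feed=.06)
    s=read_state(); f=(s["contact_force"]-f0); al=f[:2]@d; log.append((round(x,4),round(s["time_s"],2),round(al,1),round(f[2],1)))
    if al<-14: break
for l in log: print(l)
E
```

```text
4.4667 [-0.27487379  0.03916857  1.59707993] 0.0008895809778931731
(-0.186, 5.8, np.float64(-1.1), np.float64(-0.9))
(-0.182, 6.05, np.float64(-0.6), np.float64(-2.4))
(-0.178, 6.3, np.float64(0.1), np.float64(-1.9))
(-0.174, 6.55, np.float64(-0.2), np.float64(-1.7))
(-0.17, 6.8, np.float64(-0.1), np.float64(-1.3))
(-0.166, 7.05, np.float64(-0.7), np.float64(-0.9))
(-0.1645, 7.3, np.float64(-1.4), np.float64(-1.6))
(-0.163, 7.55, np.float64(-3.5), np.float64(-1.4))
(-0.1615, 7.8, np.float64(-2.2), np.float64(-0.7))
(-0.16, 8.05, np.float64(-2.4), np.float64(-2.0))
(-0.1585, 8.3, np.float64(-2.1), np.float64(-1.6))
(-0.157, 8.55, np.float64(-2.7), np.float64(-1.0))
(-0.1555, 8.8, np.float64(-2.9), np.float64(-1.2))
(-0.154, 9.05, np.float64(-2.3), np.float64(-1.1))
(-0.1525, 9.3, np.float64(-7.8), np.float64(-2.9))
(-0.151, 9.55, np.float64(-13.5), np.float64(-4.8))
(-0.1495, 9.8, np.float64(-20.6), np.float64(-6.2))
```

```bash
python3 - <<'E'
from h import *
R=Rj(-90)
move_l([*S(-.18,0),.203],R,feed=.15)
move_l([*S(-.18,0),.35],R,feed=.25)
for n in("scene","top"):
    f=grab_frame(n); pickle.dump(f,open(n+"1.pkl","wb"))
    x0,y0,x1,y1=(180,185,325,280) if n=="scene" else (195,120,315,215)
    cv2.imwrite(f"pics/{n}1.png",cv2.resize(f["frame"][y0:y1,x0:x1],None,fx=5,fy=5,interpolation=cv2.INTER_CUBIC))
    # lid points
    W=cloud(f); d=np.hypot(W[...,0]-S(-.105,0)[0],W[...,1]-S(-.105,0)[1])
    q=(d<.05)&(W[...,2]>.07)&(W[...,2]<.1); v,u=np.where(q); print(n,len(u),onplane(f,[[u.mean(),v.mean()]],.078),S(-.105,0))
print(read_state()["time_s"])
E
```

```text
scene 423 [[ 0.59973488 -0.05195338  0.078     ]] [ 0.60104585 -0.05442797]
top 147 [[ 0.60401139 -0.04088275  0.078     ]] [ 0.60104585 -0.05442797]
10.9917
```

View pics/scene1.png

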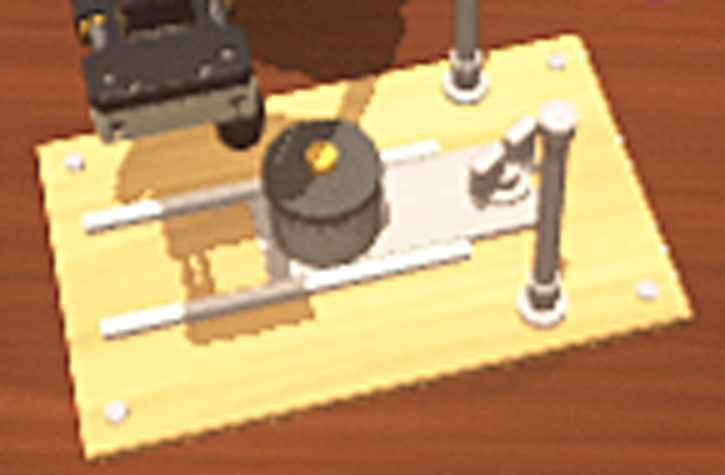

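View pics/top1.png

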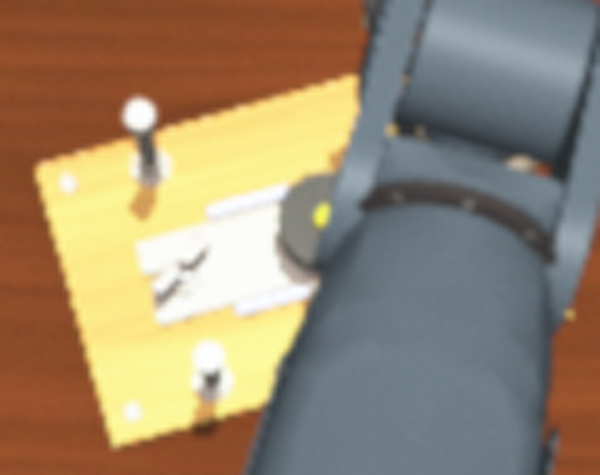

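The scene picture shows the canister moved up (lid at 320,165), with the foot under the nut (500,190). The lid is about 103 mm behind the stud, and the push force rose sharply at the expected spot, so the filter is home. Next I'll get the wing direction and the nut's height.

```bash
python3 - <<'E'
from h import *
for n in("scene0","top0","scene1","top1"):
    f=pickle.load(open(n+".pkl","rb")); W=cloud(f)
    d=np.hypot(W[...,0]-STUD[0],W[...,1]-STUD[1])
    for zl in(.05,.056,.06):
        P=W[(d<.034)&(W[...,2]>zl)]
        if len(P)<6: continue
        c=P[:,:2].mean(0); w,V=np.linalg.eigh(np.cov((P[:,:2]-c).T)); a=np.degrees(np.arctan2(V[1,1],V[0,1]))-106.4
        print(n,zl,len(P),c.round(4),round((a+90)%180-90,1),np.percentile(P[:,2],[50,90]).round(4))
E
```

```text
scene0 0.05 83 [0.5707 0.0481] 32.8 [0.0632 0.066 ]
scene0 0.056 64 [0.5698 0.0481] 33.1 [0.0641 0.0662]
scene0 0.06 54 [0.5685 0.0489] 32.1 [0.0646 0.0665]
top0 0.05 42 [0.5706 0.0442] 32.6 [0.0611 0.0657]
top0 0.056 36 [0.5704 0.045 ] 33.2 [0.0619 0.0659]
top0 0.06 29 [0.5699 0.0454] 34.1 [0.0624 0.0661]
scene1 0.05 81 [0.5703 0.0483] 32.8 [0.0629 0.0658]
scene1 0.056 64 [0.5701 0.0477] 33.4 [0.0636 0.0664]
scene1 0.06 55 [0.5689 0.0485] 32.7 [0.0642 0.0666]
top1 0.05 40 [0.5707 0.0443] 32.4 [0.0621 0.0658]
top1 0.056 37 [0.5707 0.0445] 33.8 [0.0625 0.0658]
top1 0.06 26 [0.5693 0.0454] 31.7 [0.0637 0.0662]
```

```bash
cat >> h.py <<'E'
STUD=np.array([.5705,.0465])
def rs():
    s=read_state(); return s,s["contact_force"],s["wrist_torque"]
E
python3 - <<'E'
from h import *
R=Rj(33)
s=read_state(); move_l([*s["eef_pos"][:2],.41],feed=.3)
move_pose([*STUD,.41],R)
command_gripper(.078,20)
z=.0235+.032+.167
move_l([*STUD,z],R,feed=.15)
pause(.3)
s,f,t=rs(); print("pre",s["time_s"],f.round(2),t.round(3),s["eef_pos"].round(4))
command_gripper(.045,20); pause(.3)
s,f,t=rs(); print("grip",s["time_s"],f.round(2),t.round(3),s["eef_pos"].round(4),s["gripper_width"],s["qpos"][5])
f=grab_frame("scene"); cv2.imwrite("pics/g1.png",cv2.resize(f["frame"][150:280,200:345],None,fx=4,fy=4,interpolation=cv2.INTER_CUBIC))
E
```

```text
pre 15.975 [0.53 0.59 0.6 ] [ 0.048 -0.071 -0.019] [0.5706 0.0465 0.2228]
grip 16.8417 [ 0.88 -0.34  0.06] [ 0.066 -0.134 -0.017] [0.5705 0.0465 0.2225] 0.04937387073408362 -139.40149474726755
```

View pics/g1.png

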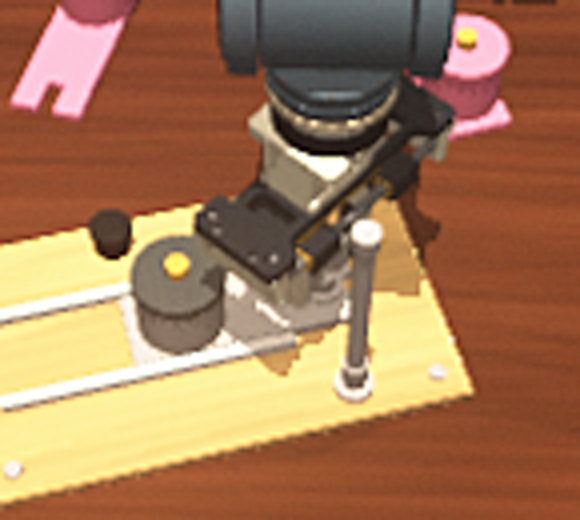

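The grip is good: 49.4 mm wide across the wing ends, with almost no side force, and clear of the pipe (365,235 in the crop). Now the first stroke.

```bash
cat >> h.py <<'E'
def turn(a0,a1,z0,step,tlim,t0):
    """turn clockwise from jaw a0 to a1 (deg, decreasing), following the thread; returns angle,z"""
    a=a0; log=[]
    while a>a1+1e-6:
        a=max(a-step,a1); z=z0-6e-3*(a0-a)/360
        move_l([*STUD,z],Rj(a),feed=.15)
        s,f,t=rs(); log.append((round(a,1),round(s["time_s"],2),*f.round(1),*(t-t0).round(3)))
        if abs(t[2]-t0[2])>tlim: break
    for l in log: print(*l)
    return a,z
E
python3 - <<'E'
from h import *
s,f,t=rs()
a,z=turn(33,-50,.0235+.032+.167,6,.10,t)
s,f,t=rs(); print(a,z,s["gripper_width"],s["eef_pos"],s["qpos"][5])
E
```

```text
27 17.15 0.5 -0.6 -0.5 0.034 0.055 -0.045
21 17.41 -0.2 -0.3 -0.5 0.028 0.055 0.015
15 17.67 0.7 -0.6 -1.0 0.055 0.019 -0.05
9 17.93 0.7 -1.0 0.5 0.172 0.024 0.011
3 18.18 -0.9 1.4 0.0 0.149 0.011 0.039
-3 18.44 0.5 0.6 0.1 0.232 0.012 -0.005
-9 18.7 -0.5 1.7 -0.3 0.251 0.013 0.008
-15 18.96 1.6 1.0 -0.8 0.269 -0.005 -0.02
-21 19.22 0.3 1.7 -0.8 0.406 -0.033 -0.034
-27 19.48 0.5 2.2 0.0 0.398 -0.004 -0.003
-33 19.73 0.8 3.0 -0.3 0.545 -0.038 -0.043
-39 19.99 1.1 2.1 -0.0 0.561 -0.08 -0.004
-45 20.25 0.7 3.0 -1.2 0.614 -0.16 0.006
-50 20.5 0.1 2.8 -0.7 0.68 -0.123 0.007
-50 0.22111666666666668 0.04986334695299159 [0.57052337 0.04654932 0.22112313] -56.72550463710714
```

```bash
python3 - <<'E'
from h import *
command_gripper(.078)
move_l([*STUD,.258],Rj(-50),feed=.2)
f=grab_frame("scene"); W=cloud(f); d=np.hypot(W[...,0]-STUD[0],W[...,1]-STUD[1])
cv2.imwrite("pics/g2.png",cv2.resize(f["frame"][150:280,200:345],None,fx=4,fy=4,interpolation=cv2.INTER_CUBIC))
move_pose([*STUD,.258],Rj(40))
command_gripper(.035,40)
zz=.0221+.0375+.167
move_l([*STUD,zz],Rj(40),feed=.12)
s,f,t=rs();print("pre",f,t)
command_gripper(.004,40); pause(.2)
s,f,t=rs();print("grip",s["time_s"],f,t,s["gripper_width"],s["eef_pos"],s["joint_efforts"][5])
E
```

```text
pre [-0.06298113 -0.5451104   0.74834966] [ 0.10326166 -0.0702798   0.05499605]
grip 24.9583 [-0.77408771 -0.19145766  5.09627312] [ 0.17715916  0.1203497  -0.03847279] 0.009296767394125811 [0.57059292 0.04650296 0.22687616] -0.02768536505755037
```

View pics/g2.png

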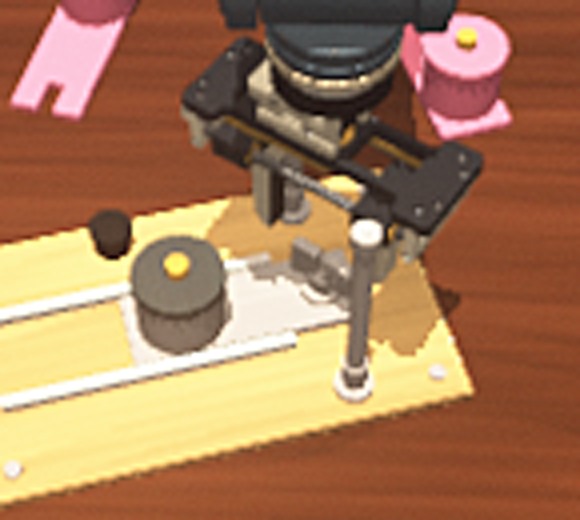

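The nut's wings (325,265) have turned and the filter stayed put. The across-faces grip closed at 9.3 mm with about 5 N upward on the tool, so the tips are touching the hub. I'll raise slightly while turning and average the torque readings.

```bash
cat >> h.py <<'E'
def avg(n=5,dt=.02):
    F=[];T=[];J=[]
    for _ in range(n):
        pause(dt); s,f,t=rs(); F.append(f);T.append(t);J.append(s["joint_efforts"][5])
    return s,np.mean(F,0),np.mean(T,0),np.mean(J)
def turn2(a0,a1,z0,step,tlim,t0,n=4):
    a=a0
    while a>a1+1e-6:
        a=max(a-step,a1); z=z0-6e-3*(a0-a)/360
        move_l([*STUD,z],Rj(a),feed=.15)
        s,f,t,j=avg(n); print(round(a,1),round(s["time_s"],2),f.round(1),(t-t0).round(3),"j6",round(j,3))
        if abs(t[2]-t0[2])>tlim: break
    return a,z
E
python3 - <<'E'
from h import *
move_l([*STUD,.2274],Rj(40),feed=.05)
s,f,t,j=avg(8); print(f.round(2),t.round(3),j)
a,z=turn2(40,-50,.2274,6,.09,t)
s,f,t=rs(); print(a,z,s["gripper_width"],s["qpos"][5])
E
```

```text
[ 2.46  0.65 -3.71] [ 0.238 -0.548 -0.014] -0.026811941497726366
34 25.67 [ 3.2  0.8 -5.7] [ 0.032 -0.156 -0.009] j6 0.205
28 25.99 [ 3.3  0.8 -7.8] [ 0.019 -0.261 -0.029] j6 0.181
22 26.32 [ 3.9  0.9 -9.1] [ 0.036 -0.291  0.003] j6 0.174
16 26.64 [ 3.6  1.1 -9.5] [ 0.037 -0.324  0.002] j6 0.173
10 26.97 [  3.8   1.2 -10. ] [ 0.046 -0.372 -0.017] j6 0.173
4 27.29 [  3.7   1.8 -10.9] [ 0.053 -0.352 -0.012] j6 0.173
-2 27.62 [  3.8   1.4 -11.1] [ 0.047 -0.358 -0.028] j6 0.174
-8 27.94 [  3.5   0.8 -11.3] [ 0.05  -0.354 -0.014] j6 0.174
-14 28.27 [  3.6   0.8 -11.3] [ 0.047 -0.35  -0.007] j6 0.174
-20 28.59 [  3.5   1.3 -11.8] [ 0.062 -0.316 -0.012] j6 0.174
-26 28.92 [  3.6   1.4 -12. ] [ 0.044 -0.34   0.004] j6 0.175
-32 29.24 [  3.6   1.3 -12.4] [ 0.056 -0.346 -0.049] j6 0.175
-38 29.57 [  3.7   1.  -12.4] [ 0.059 -0.319 -0.034] j6 0.175
-44 29.89 [  3.2   1.7 -12.5] [ 0.052 -0.304  0.009] j6 0.175
-50 30.22 [  3.8   1.6 -12.3] [ 0.066 -0.309  0.013] j6 0.175
-50 0.2259 0.009547268346254273 -56.65733946828798
```

```bash
python3 - <<'E'
from h import *
command_gripper(.035)
move_l([*STUD,.258],Rj(-50),feed=.2)
command_gripper(.078,30)
move_pose([*STUD,.258],Rj(40))
zz=.0207+.032+.167
move_l([*STUD,zz],Rj(40),feed=.15)
s,f,t,j=avg(4);print("pre",f,t,j)
command_gripper(.045,30); pause(.2)
s,f,t,j=avg(8);print("grip",s["time_s"],f,t,j,s["gripper_width"],s["eef_pos"])
a,z=turn2(40,10,zz,5,.08,t)
E
```

```text
pre [0.17942555 0.22346039 0.04440462] [ 0.1169627  -0.08412582  0.02189216] 0.007223846114357002
grip 34.7917 [-0.76701855  0.13944404  3.66052257] [0.145457   0.00778514 0.00102224] 0.0007114171421562787 0.04967188504877683 [0.57055874 0.04650247 0.21983574]
35 35.11 [-1.3 -0.1  5.4] [ 0.02   0.071 -0.061] j6 0.123
30 35.42 [-1.1  0.5  6. ] [ 0.012  0.103 -0.056] j6 0.042
25 35.74 [-1.8  0.4  7. ] [-0.015  0.164 -0.094] j6 0.021
```

```bash
python3 - <<'E'
from h import *
s,f,t,j=avg(10);print(s["time_s"],f.round(2),t.round(3),round(j,3),s["gripper_width"])
zz=.0207+.032+.167
z=zz-6e-3*15/360
t0=np.array([.145,.008,.001])
a,z=turn2(25,5,z,5,.2,t0,n=5)
E
```

```text
35.9083 [-1.45  0.07  7.38] [ 0.157  0.141 -0.086] -0.088 0.050002105627559336
20 36.24 [-1.7  0.6  8.2] [-0.006  0.246 -0.104] j6 -0.014
15 36.58 [-2.1  0.7  9.2] [-0.011  0.273 -0.128] j6 -0.031
10 36.91 [-2.6  0.1 10.3] [-0.001  0.31  -0.15 ] j6 -0.049
5 37.24 [-2.9  0.4 11.1] [-0.024  0.38  -0.17 ] j6 -0.076
```

The torque has climbed steadily to about 0.17 N m and the upward force is rising, but the torque sign is odd. Before going further I'll release and check that the nut really followed the jaws.

```bash
python3 - <<'E'
from h import *
s,f,t,j=avg(4);print("held",s["time_s"],f.round(2),t.round(3),round(j,3),s["qpos"][5],s["eef_pos"].round(4))
print("ik",inverse_kinematics([*STUD,.2197-6e-3*35/360],Rj(5))[5])
command_gripper(.07)
s,f,t,j=avg(4);print("free",s["time_s"],f.round(2),t.round(3),round(j,3),s["qpos"][5],s["eef_pos"].round(4))
move_l([*STUD,.258],Rj(5),feed=.25)
f=grab_frame("scene"); pickle.dump(f,open("scene3.pkl","wb")); W=cloud(f); d=np.hypot(W[...,0]-STUD[0],W[...,1]-STUD[1])
cv2.imwrite("pics/g3.png",cv2.resize(f["frame"][150:280,200:345],None,fx=4,fy=4,interpolation=cv2.INTER_CUBIC))
f=grab_frame("top"); cv2.imwrite("pics/t3.png",cv2.resize(f["frame"][120:215,195:315],None,fx=5,fy=5,interpolation=cv2.INTER_CUBIC))
E
```

```text
held 37.3083 [-2.9   0.25 10.79] [ 0.126  0.386 -0.179] -0.174 -111.52557392446444 [0.5706 0.0465 0.2197]
ik -111.39999999999999
free 37.95 [0.11 0.11 0.02] [ 0.088 -0.13  -0.016] -0.004 -111.40848751282196 [0.5705 0.0465 0.219 ]
```

View pics/g3.png

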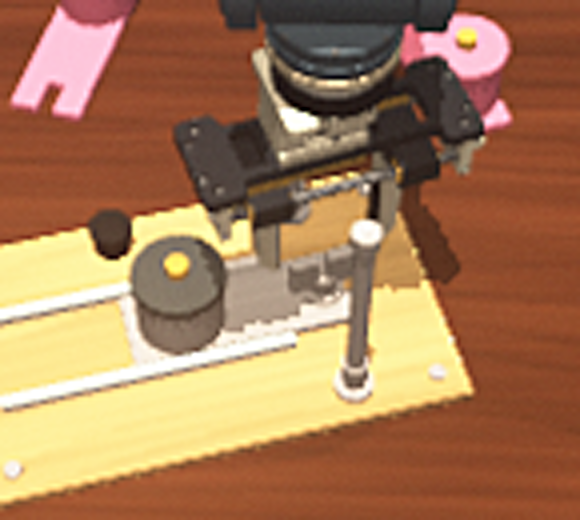

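The nut followed: the wings lie along the jaw line (290–350, 268), the filter is in place, and the torque fell from 0.163 N m to zero on release. While held, joint 6 lagged its target, so the load really did resist tightening. I'll check the angle, then re-grip once to confirm the tightness.

```bash
python3 - <<'E'
from h import *
f=pickle.load(open("scene3.pkl","rb")); W=cloud(f); d=np.hypot(W[...,0]-STUD[0],W[...,1]-STUD[1])
for zl in(.045,.05):
    P=W[(d<.034)&(W[...,2]>zl)&(W[...,2]<.072)]; c=P[:,:2].mean(0); w,V=np.linalg.eigh(np.cov((P[:,:2]-c).T)); print(len(P),c,(np.degrees(np.arctan2(V[1,1],V[0,1]))-106.4+90)%180-90,np.percentile(P[:,2],[50,90]))
command_gripper(.07,30)
z0=.2198
move_l([*STUD,z0],Rj(5),feed=.2)
s,f,t0,j=avg(8); print("pre",f.round(2),t0.round(3),round(j,3))
command_gripper(.045,30); pause(.15)
s,f,t,j=avg(8);print("grip",s["time_s"],f.round(2),(t-t0).round(3),round(j,3),s["gripper_width"])
a=5
while a>-7:
    a-=1.5; move_l([*STUD,z0],Rj(a),feed=.15)
    s,f,t,j=avg(6); print(a,round(s["time_s"],2),f.round(1),(t-t0).round(3),"j6",round(j,3))
    if t[2]-t0[2]<-.175: break
E
```

```text
84 [0.57114324 0.04656519] 5.23175092762277 [0.0598408  0.06429154]
68 [0.57113637 0.04595472] 5.390079079783376 [0.06077534 0.06435987]
pre [0.1  0.01 0.32] [ 0.083 -0.151  0.01 ] 0.0
grip 39.8 [-1.15  0.64  5.7 ] [ 0.107  0.286 -0.017] -0.004 0.04980014323577614
3.5 40.15 [-1.4  0.9  6.2] [ 0.081  0.291 -0.074] j6 -0.015
2.0 40.5 [-1.9  0.4  5.9] [ 0.056  0.254 -0.039] j6 0.009
0.5 40.85 [-1.3  0.6  5.9] [ 0.056  0.273 -0.025] j6 0.014
-1.0 41.2 [-1.4  0.6  5.8] [0.066 0.289 0.023] j6 0.034
-2.5 41.55 [-1.3  0.9  5.9] [ 0.06   0.28  -0.038] j6 -0.003
-4.0 41.9 [-1.2  0.1  5.9] [ 0.056  0.282 -0.008] j6 0.007
-5.5 42.25 [-1.7  0.7  5.8] [0.073 0.257 0.019] j6 0.046
-7.0 42.6 [-1.3  0.6  5.6] [0.052 0.261 0.025] j6 0.041
```

```bash
python3 - <<'E'
from h import *
s,f,t,j=avg(3); print(s["time_s"],s["gripper_width"],s["eef_pos"],s["qpos"][5],f,t)
f=grab_frame("scene"); W=cloud(f)
cv2.imwrite("pics/g4.png",cv2.resize(f["frame"][190:260,240:320],None,fx=8,fy=8,interpolation=cv2.INTER_CUBIC))
E
```

```text
42.65 0.04969459949152259 [0.57059653 0.04655549 0.22016765] -99.40072842701645 [-1.67642137  0.32595772  6.37156765] [0.13208442 0.09032524 0.02350026]
```

View pics/g4.png

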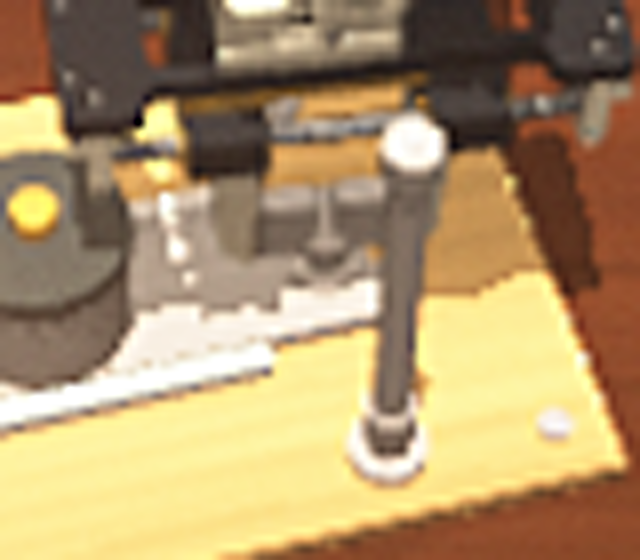

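The nut turns with the jaws (width 49.7 mm), but the torque is about zero, so the earlier climb was vertical wind-up rather than clamping. I'll relieve the vertical load and carry on in small steps, watching for resistance.

```bash
python3 - <<'E'
from h import *
z0=.2202; t0z=.01
move_l([*STUD,z0],Rj(-7),feed=.05)
s,f,t,j=avg(6); print("relief",f.round(1),t.round(3),round(j,3))
a=-7
while a>-48:
    a-=2.5; z=z0-6e-3*(-7-a)/360
    move_l([*STUD,z],Rj(a),feed=.15)
    s,f,t,j=avg(5); print(a,round(s["time_s"],2),f.round(1),t.round(3),"j6",round(j,3))
    if abs(t[2]-t0z)>.12 : break
print(s["gripper_width"])
E
```

```text
relief [0.7 0.9 0.7] [ 0.204 -0.315  0.045] 0.027
-9.5 43.38 [0.6 0.9 1.6] [ 0.25  -0.299 -0.15 ] j6 -0.069
0.049734507614390515
```

```bash
python3 - <<'E'
from h import *
for _ in range(2):
    s,f,t,j=avg(6); print(round(s["time_s"],2),f.round(1),t.round(3),"j6",round(j,3),s["qpos"][5],s["eef_pos"].round(5))
a=-9.5
z=.2202-6e-3*2.5/360
for k in range(3):
    a-=2; z-=6e-3*2/360
    move_l([*STUD,z],Rj(a),feed=.15)
    s,f,t,j=avg(6); print(a,round(s["time_s"],2),f.round(1),t.round(3),"j6",round(j,3),s["qpos"][5])
    if abs(t[2])>.24: break
E
```

```text
43.48 [0.5 1.6 1.7] [ 0.279 -0.329 -0.113] j6 -0.123 -96.93883354841769 [0.57054 0.04651 0.2202 ]
43.58 [1.  1.7 1.9] [ 0.311 -0.326 -0.104] j6 -0.117 -96.92413093489587 [0.57055 0.04651 0.22021]
-11.5 43.93 [0.8 1.6 2.6] [ 0.314 -0.321 -0.068] j6 -0.028 -94.94290117959031
-13.5 44.28 [0.7 1.5 4. ] [ 0.345 -0.279 -0.072] j6 -0.026 -92.95041427774551
-15.5 44.63 [0.6 1.5 5.4] [ 0.346 -0.259 -0.041] j6 -0.027 -90.9614314598458
```

The readings are ambiguous, so I'll run a small hysteresis test: back 4° and forward 6°, to get the sign and size of the nut's resistance.

```bash
python3 - <<'E'
from h import *
a0=-15.5; z0=.2202-6e-3*8.5/360+.0003
for a in(-15.5,-13.5,-11.5,-13.5,-15.5,-17.5):
    z=z0-6e-3*(a0-a)/360
    move_l([*STUD,z],Rj(a),feed=.15)
    s,f,t,j=avg(7,.025); print(a,round(s["time_s"],2),f.round(1),t.round(3),"j6",round(j,3),"lag",round(s["qpos"][5]-(-106.4-a),4),s["eef_pos"][2].round(5),z.round(5))
E
```

```text
Traceback (most recent call last):
AttributeError: 'float' object has no attribute 'round'
```

```bash
python3 - <<'E'
from h import *
a0=-15.5; z0=.2202-6e-3*8.5/360+.0003
for a in(-15.5,-13.5,-11.5,-13.5,-15.5,-17.5):
    z=z0-6e-3*(a0-a)/360
    move_l([*STUD,z],Rj(a),feed=.15)
    s,f,t,j=avg(7,.025); print(a,round(s["time_s"],2),f.round(1),t.round(3),"j6",round(j,3),"lag",round(s["qpos"][5]-(-106.4-a),4),round(s["eef_pos"][2],5),round(z,5))
E
```

```text
-15.5 45.48 [ 4.4  2.  -4. ] [ 0.461 -0.988 -0.002] j6 0.002 lag -0.0021 0.22022 0.22036
-13.5 45.91 [ 4.7  2.2 -4.6] [ 0.493 -1.016  0.176] j6 0.144 lag 0.0408 0.22026 0.22039
-11.5 46.33 [ 4.7  2.6 -4.8] [ 0.492 -1.008  0.127] j6 0.118 lag 0.0437 0.22024 0.22042
-13.5 46.76 [ 4.5  2.4 -4.6] [ 0.479 -0.993 -0.061] j6 -0.053 lag 0.061 0.22023 0.22039
-15.5 47.18 [ 4.7  2.4 -4.9] [ 0.463 -1.004 -0.125] j6 -0.088 lag 0.0155 0.22023 0.22036
-17.5 47.61 [ 4.8  2.2 -4.8] [ 0.478 -1.003 -0.077] j6 -0.049 lag 0.0029 0.22023 0.22032
```

Reversing gives ±0.12 to 0.18 N m in both wrist torque and joint 6, and the sign flips with direction. A free nut (0.04 N m) can't hold that, so it is pressing the foot, and a negative value means resistance to tightening. I'll relieve the vertical load and make one small confirming turn.

```bash
python3 - <<'E'
from h import *
z=.2202
move_l([*STUD,z],Rj(-17.5),feed=.05)
s,f,t,j=avg(6); print("relief",f.round(1),t.round(3),round(j,3))
for a in(-18.5,-19.5,-20.5):
    move_l([*STUD,z],Rj(a),feed=.15)
    s,f,t,j=avg(7,.02); print(a,round(s["time_s"],2),f.round(1),t.round(3),"j6",round(j,3),s["gripper_width"],round(s["eef_pos"][2],5))
    if t[2]<-.19: break
E
```

```text
relief [ 3.6  2.1 -3.3] [ 0.483 -0.881 -0.075] -0.073
-18.5 48.33 [ 3.6  2.6 -3. ] [ 0.501 -0.859  0.042] j6 0.069 0.04959521086178002 0.22022
-19.5 48.69 [ 3.3  2.5 -2.9] [ 0.529 -0.801  0.047] j6 0.082 0.049701141570331904 0.22021
-20.5 49.06 [ 3.4  2.5 -2.4] [ 0.521 -0.806  0.059] j6 0.097 0.04957219710444295 0.22025
```

```bash
python3 - <<'E'
from h import *
z=.22012
move_l([*STUD,z],Rj(-25.5),feed=.15)
for _ in range(2):
    s,f,t,j=avg(6,.02); print(round(s["time_s"],2),f.round(1),t.round(3),"j6",round(j,3),s["gripper_width"],round(s["eef_pos"][2],5))
E
```

```text
49.41 [ 2.5  2.8 -1. ] [ 0.526 -0.703 -0.185] j6 -0.026 0.04972467633215809 0.2202
49.51 [ 2.6  2.9 -0.6] [ 0.534 -0.691 -0.127] j6 -0.162 0.049674196884346836 0.22023
```

```bash
python3 - <<'E'
from h import *
command_gripper(.07)
s,f,t,j=avg(5,.02); print("free",round(s["time_s"],2),f.round(1),t.round(3),"j6",round(j,3))
move_l([*STUD,.262],Rj(-25.5),feed=.25)
f=grab_frame("scene"); pickle.dump(f,open("scene5.pkl","wb"))
cv2.imwrite("pics/g5.png",cv2.resize(f["frame"][190:260,220:320],None,fx=7,fy=7,interpolation=cv2.INTER_CUBIC))
for nm in("scene1","scene3","scene5"):
  f=pickle.load(open(nm+".pkl","rb")); W=cloud(f); d=np.hypot(W[...,0]-STUD[0],W[...,1]-STUD[1])
  for zl in(.045,.05):
    P=W[(d<.032)&(W[...,2]>zl)&(W[...,2]<.072)]; c=P[:,:2].mean(0); w,V=np.linalg.eigh(np.cov((P[:,:2]-c).T)); print(nm,len(P),c,(np.degrees(np.arctan2(V[1,1],V[0,1]))-106.4+90)%180-90,np.percentile(P[:,2],[50,75,90,97]).round(4))
print(read_state()["time_s"])
E
```

```text
free 50.17 [ 0.2  0.5 -0.1] [ 0.025 -0.137  0.014] j6 -0.002
scene1 95 [0.57106853 0.04811308] 32.951635014265065 [0.0619 0.0645 0.0656 0.0672]
scene1 81 [0.57031894 0.04828116] 32.76817999263312 [0.0629 0.0649 0.0658 0.0673]
scene3 84 [0.57114324 0.04656519] 5.23175092762277 [0.0598 0.0619 0.0643 0.0653]
scene3 68 [0.57113637 0.04595472] 5.390079079783376 [0.0608 0.0625 0.0644 0.0654]
scene5 90 [0.57024252 0.04645458] -26.05181017200826 [0.0586 0.0618 0.063  0.0639]
scene5 71 [0.56980982 0.04646224] -25.93187990229555 [0.0605 0.0623 0.0632 0.0639]
50.5333
```

View pics/g5.png

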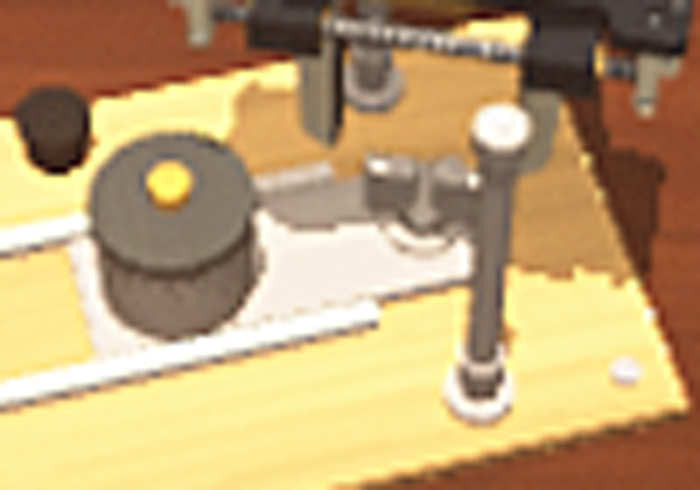

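The wings are at −26°, so the nut followed every turn, and the filter is undisturbed. The nut's height is still uncertain, though. I'll measure any gap by touching the wing tops and the foot with closed fingers; they differ by exactly 40 mm when seated.

```bash
python3 - <<'E'
from h import *
command_gripper(0.0)
R=Rj(-15)
def probe(xy,zs,zmin):
    move_l([*xy,zs],R,feed=.2)
    s,f0,_,_=avg(4,.02); z=zs
    while z>zmin:
        z-=.0005; move_l([*xy,z],R,feed=.05)
        s,f,t,_=avg(3,.01); df=f[2]-f0[2]
        if abs(df)>1.5: print(round(z,5),round(df,2),round(s["eef_pos"][2],5))
        if df>7: break
    return z
z=probe(STUD,.2482,.243); print("t",read_state()["time_s"])
move_l([*STUD,.262],R,feed=.25)
p=S(-.045,0)
move_l([*p,.262],R,feed=.25)
z=probe(p,.2078,.2035); print("t",read_state()["time_s"])
move_l([*p,.262],R,feed=.3)
E
```

```text
0.2462 2.42 0.24631
0.2457 7.52 0.24626
t 53.475
0.2063 2.12 0.20644
0.2058 8.78 0.2064
t 55.65
```

```bash
python3 - <<'E'
from h import *
p=S(-.045,0)
move_l([*p,.38],Rj(-15),feed=.3)
pause(.3)
f=grab_frame("scene"); pickle.dump(f,open("scene6.pkl","wb")); cv2.imwrite("pics/g6.png",cv2.resize(f["frame"][180:285,180:325],None,fx=5,fy=5,interpolation=cv2.INTER_CUBIC))
W=cloud(f); d=np.hypot(*(W[...,:2]-S(-.105,0)).transpose(2,0,1)); q=(d<.05)&(W[...,2]>.07)&(W[...,2]<.1); v,u=np.where(q); print(onplane(f,[[u.mean(),v.mean()]],.078))
s,fo,_=rs(); print(s["time_s"],fo.round(1))
E
```

```text
[[ 0.60004302 -0.0520018   0.078     ]]
56.875 [-0.2  0.1 -0.1]
```

View pics/g6.png

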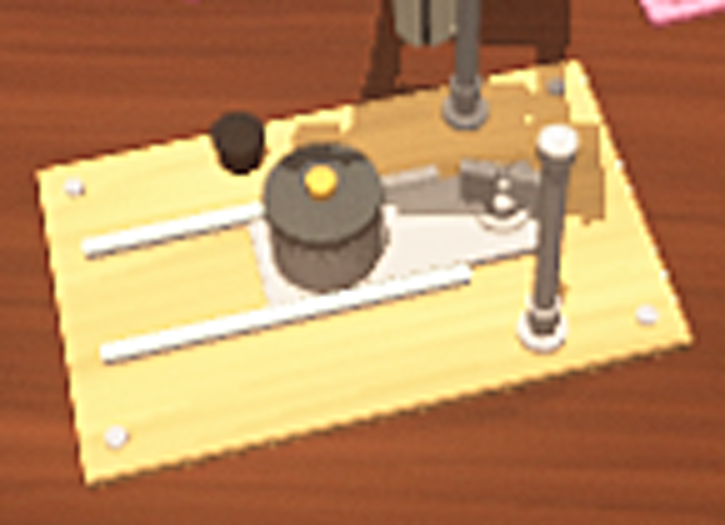

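The filter is still home: the lid (322,190) is within 0.5 mm of where it sat after the push. The nut (500,190) is on the foot, the bung (240,140) hasn't moved, and the gripper is clear. Handing in.

```bash
python3 -c "
from station import *
print(finish_job())"
```

```text
the job is handed in; nothing more can be done
None
```

I slid the filter home, screwed the wing nut down about 239° clockwise in short strokes between the standpipes, released it, backed off, and handed in at about 57 s. No verdict was reported. I think the foot is clamped hand-tight, but I never measured the clamp force directly.

**Checks that agreed:**
- **Filter home:** The push force jumped where the slot should bottom out. The last picture puts the lid within 0.5 mm of where it sat after the push.
- **Nut seated:** Touching the wing tops and the foot gave a 39.9 mm height difference, against 40 mm when seated.
- **Nut angle:** The wings were at −26° against −25.5° commanded, so the nut followed the jaws.
- **Bystanders:** The last picture, a crop of the board, shows the bung where it started. I did not check the other bystanders individually. The wrist never showed more than about 13 N sideways or vertical while turning.

**Checks that disagreed:**
- **Torque:** With the nut seated, peaks were 0.13–0.19 N m, inside the hand-tight band and well under 0.3. But several readings after small steps were near zero or had the wrong sign.
- **Torque not climbing:** Peaks stayed at about the same level over the last 30° or so of turning, when I expected them to rise. From the peaks I estimate roughly 20 N of clamp force, within the 5–50 N limits.

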